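# Set the rinse tap over the tube rack to half open

## Task

Two like taps stand on the bench. Set the one whose spout stands over the white rack of test tubes to half open: turn its bar handle anticlockwise (seen from above) until it stands at 45 degrees, midway between square across the spout (shut) and in line with the spout (fully open), and let go. Leave the other tap's handle as it is and do not knock the rack.

Things in the scene. Friction and masses are not known exactly. Their poses are not given: they have to be found in the camera images.
- rack_tap (a joint): Handle of the tap over the rack, rad: 0 = shut (bar square across the spout), 1.571 = fully open (bar in line with the spout), hard stops at both; 0.785 = half open. Grows as the handle turns anticlockwise seen from above, about an upright axis. Starts at 0 to 0.35. About 0.08 N m of friction, no spring: it stays where it is left. The tap is fixed to the bench by a pillar under the handle.
- rack_tap_grip (a point): On the turning axis inside that tap's black bar handle, 194 mm above the bench, at the height to grip; it turns with the handle: x along the bar (along the spout when fully open), z up. Bar 64 long, 14 wide (grip across this), 26 mm high, its top 12 mm above this point, underside 14 mm below. Aluminium body, 38 mm wide, ends 34 mm below; the 100 mm long, 14 mm thick spout has its top 47 mm below.
- spare_tap_end (a point): A point 28 mm out from the turning axis along the bar handle of the other, identical tap, 194 mm above the bench (the bar reaches 4 mm beyond it). That tap has a glass beaker under its spout; its handle may stand at any angle between shut and fully open and must stay as it is.
- rack: White plastic test tube rack, 60 x 160 mm, loose on the bench (about 0.5 kg) under the spout of the tap to be set. Five clear tubes in a row, 30 mm apart, tops 104 mm above the bench (112 mm for the two red caps at the ends); the spout ends 7 mm above the middle tube. Origin: centre of its underside; y along the row, z up.
Mind the look-alikes: they are no part of the job. What is shaped like the part that bears rack_tap but blue or purple is not meant.

How it is judged:
At the end, for the whole second after the job is handed in: The handle of the tap over the rack stands at 45 degrees, give or take 12 degrees (joint 0.576 to 0.995 rad), at rest; the end of the other tap's handle is within 8 mm and the rack within 15 mm of where they were at the start, the rack upright (tilted less than 0.15 rad) (value of joint rack_tap between 0.576 and 0.995 rad and velocity of joint rack_tap between -0.05 and 0.05 rad/s and distance of spare_tap_end from where it was at the start of the episode below 0.008 m and distance of rack from where it was at the start of the episode below 0.015 m and angle between rack's own z axis and vertical below 0.15 rad); the robot touches nothing.
It fails at once if the other tap's handle is turned (its end moves more than 8 mm) (distance of spare_tap_end from where it was at the start of the episode above 0.008 m).
It fails at once if the rack is pushed more than 15 mm or tipped (distance of rack from where it was at the start of the episode above 0.015 m or angle between rack's own z axis and vertical above 0.15 rad).
It also fails if it takes over 32 s, if anything falls off the work surface, if the arm or the gripper's body presses on something with over 40 N, if the wrist force passes 120 N, or if a joint passes its speed limit or range.

## Robot

A 7-joint arm with a two-finger parallel gripper is mounted at the origin on the work surface. World frame = base frame: x ahead of the robot, y to its left, z up, the work surface at z = 0. Lengths are in m, angles in rad, forces in N, time in s.
With the tool pointing down it reaches from about 0.425 to 0.875 m from the base axis. Payload 8.4 kg.
Tool frame: the origin (TCP) lies on the front face of the gripper's body, between the roots of the fingers; the fingertips stand 70 mm ahead of it and the grasp point (between the pads) lies 51 mm ahead of it; z points along the fingers, y is the line along which they close (so a half turn about z gives the same grasp; the last joint's range is limited). The gripper opens to 87 mm and grips with 3 to 60 N. Pads are 19 mm wide; open, the fingers measure 117 mm over their backs; the gripper's body (75 mm by 190 mm) begins 51 mm behind the grasp point.
Start: joints at [-1.33, 0.333, 0.04, 1.465, -0.013, 1.343, -0.059], TCP at [0.217, 0.613, 0.292] pointing down, gripper open.
Joint ranges: [-2.58, 2.58], [-0.38, 2.09], [-1.3, 1.39], [0.25, 2.4], [-1.5, 4.64], [0.08, 2.09], [-2.65, 2.65]. Speed limits (rad/s): [2.22, 2.22, 2.79, 2.79, 3.14, 3.14, 3.14].

## Interface

Orientations are given as a rotation vector (axis times angle).
In Python, from station import sense, snapshot, close_job gives the robot as it stands. The module is installed in compiled form; this text tells all that it offers.
- The arm moves only by the tool drive_tool, never from a script. Its argument "plan" is a list of rows, each an object with "linear": the shift along the tool's x, y, z in m, a list of three; "roll": the turn about the tool's z in rad. In form: [{"linear": [dx, dy, dz], "roll": roll}, ...]. A call has 1 to 10 rows; each row shifts and turns the commanded pose from where the row before left it, along the tool's axes as they then stand; what a row does not reach is not made up. A row lasts 1/8 s, in which the tool goes at most 62.5 mm and 10.7 degrees, less where a joint would pass 70% of its speed; a pose out of reach is approached as far as the arm can. A call with a gripper value outside its range is refused whole. "gripper" is the closure in counts, from 0 (fully open) to 255 (shut), set as the call begins (left out, the last holds). The fingers move at their own pace and stop on an object; "force" is the grip in N (left out, the last holds). Time passes only in rows, so rows that do not move let the fingers close. It gives the time, the measured TCP pose, the force, the opening and the grip force at its end, in the units of the state.
- sense(): the state, without advancing time (a new reading comes with each control period).
- snapshot(name): name is "side" or "top"; returns a dict with "frame" (480x640x3 uint8, blue, green, red), "range_z" (480x640 float32, m along the optical axis (not along the pixel's ray), 0 where there is no reading), "camera_matrix" (3x3 intrinsics, pixels), "dist" ([k1, k2, p1, p2, k3] as OpenCV has them; the pictures are not rectified), "rvec" (rotation vector, rad) and "tvec" (3), from world to camera coordinates, as OpenCV has them. Camera axes: x right, y down, z forward; pixel columns grow to the right and rows downward; lengths in m; the calibration is good to about 2 mm. A picture is of the moment at which its call begins.
- close_job(): hands the job in; it is judged then, once.
The state is a dict: "time_s": time; "q": joint angles; "dq": joint speeds; "tau": joint torques, N m; "position": TCP position; "eef_rot": TCP orientation; "wrist_force": force on the tool from outside, world axes, zero at the start; "moment": the same for the moment, N m; "width": finger opening in m; "grasp_force": force on a finger pad.
Only numpy, scipy, OpenCV 4.12 (cv2) and the standard library are available. Lean on these libraries where they do the work, as an engineer would, in place of code of your own. Each camera call takes 0.05 s, during which the arm holds its last target. There are 200 camera calls.

## Working session

There is one attempt and no reset: what is moved stays moved. The work goes in short steps, Python scripts to look and compute and a tool call to move; the robot and the scene stay as the last step left them, time stands still between calls to the robot, and variables do not carry over. Pictures are saved under pics/ and viewed, at most 10 in all, crops included, and the job is handed in when it is done.

Besides the shell and the picture viewer there is one more tool, called after "Request:" in YAML: its name, and indented under it one key for each argument. drive_tool: Moves the arm, as the interface text tells. Its arguments: {"type":"object","properties":{"plan":{"type":"array","items":{"type":"object","properties":{"linear":{"type":"array","items":{"type":"number"}},"roll":{"type":"number"}}}},"gripper":{"type":"number"},"force":{"type":"number"}},"required":["plan"]}

```bash
mkdir -p pics
cat > h.py <<'E'
import numpy as np, cv2
from station import sense, snapshot, close_job
def get(n):
    s=snapshot(n); np.savez(n+'.npz',**s); return s
def load(n): return dict(np.load(n+'.npz'))
def pts(s):
    # world point per pixel from range
    h,w=s['range_z'].shape; u,v=np.meshgrid(np.arange(w),np.arange(h))
    p=cv2.undistortPoints(np.stack([u,v],-1).reshape(-1,1,2).astype(np.float64),s['camera_matrix'],s['dist']).reshape(h,w,2)
    z=s['range_z'][...,None]; c=np.concatenate([p*z,z],-1)
    R=cv2.Rodrigues(s['rvec'])[0]; return (c-s['tvec'].reshape(3))@R
def ray(s,uv,Z):
    p=cv2.undistortPoints(np.array(uv,float).reshape(-1,1,2),s['camera_matrix'],s['dist']).reshape(-1,2)
    R=cv2.Rodrigues(s['rvec'])[0]; o=-R.T@s['tvec'].reshape(3); d=np.c_[p,np.ones(len(p))]@R
    return o+d*((Z-o[2])/d[:,2])[:,None]
E
python3 - <<'E'
from h import *
for n in('top','side'):
    s=get(n); cv2.imwrite(f'pics/{n}0.png',s['frame'])
S=sense(); print(S)
E
```

```text
{'time_s': 0.1, 'q': array([-1.33019152,  0.33385322,  0.03985787,  1.46618764, -0.01341105,
        1.34328372, -0.05849071]), 'dq': array([ 0.00129246, -0.00126   ,  0.00048658, -0.00245246,  0.00051019,
        0.00036348,  0.00053127]), 'tau': array([ 4.51956454e-03, -6.57801819e+01,  1.34023726e+00, -4.04712546e+01,
       -5.96727105e-02,  4.08737257e-02,  8.66552023e-05]), 'position': array([0.21654616, 0.61252802, 0.29143718]), 'eef_rot': array([-5.31162743e-01, -3.09619462e+00,  2.28805778e-03]), 'wrist_force': array([0.53236117, 0.17839995, 0.070321  ]), 'moment': array([-0.05303946, -0.03311647,  0.04187176]), 'grasp_force': 0.0, 'width': 0.08705515532538756}
```

View pics/top0.png

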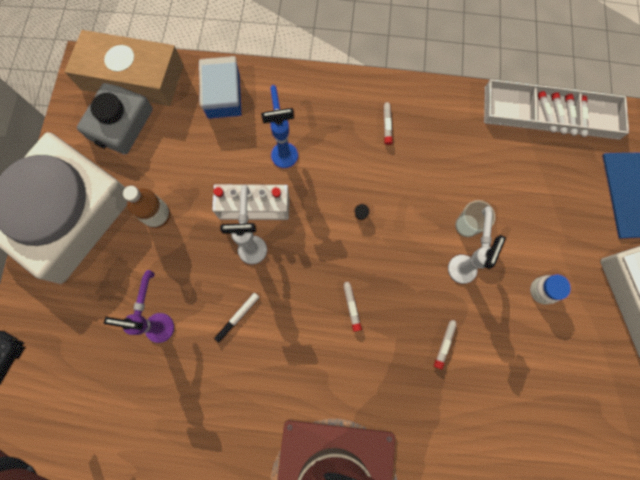

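View pics/side0.png

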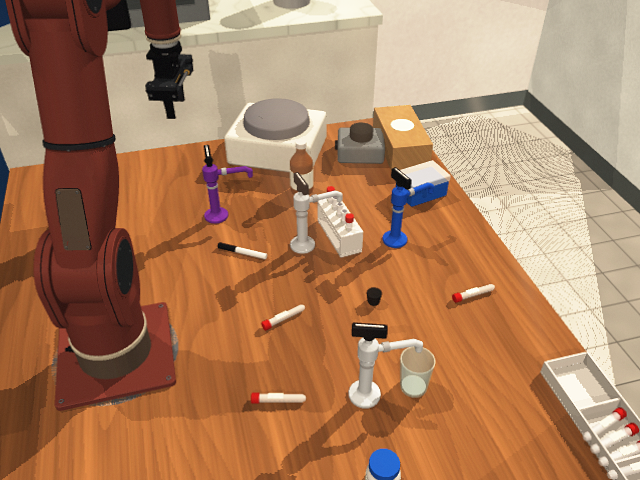

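Top view: the four handles are silver over the rack (238,229), silver over the beaker (495,251), blue (278,115) and purple (124,322). By the description I choose (238,229). In the side view that is the one at about (302,185), with the rack at (340,220).

Run:
```python
from h import *
s=load('top'); P=pts(s); f=s['frame']
m=np.zeros(f.shape[:2],bool); m[205:250,205:275]=1
k=m&(P[...,2]>.185)&(P[...,2]<.225)&(f.max(2)<120)
n,lab,st,c=cv2.connectedComponentsWithStats(k.astype(np.uint8)); print(st,c)
i=1+st[1:,4].argmax(); v,u=np.where(lab==i)
print('z',np.percentile(P[lab==i][:,2],[5,50,95]))
r=cv2.minAreaRect(np.c_[u,v].astype(np.float32)); print(r)
print('corners@.206',ray(s,cv2.boxPoints(r),.206).round(4))
q=P[lab==i]; print('mean',q.mean(0)); 
w,V=np.linalg.eigh(np.cov(q[:,:2].T)); print(np.degrees(np.arctan2(V[1,1],V[0,1])))
# spout: height ~.14-.15
k=np.zeros_like(m);k[180:232,225:265]=1
k&=(P[...,2]>.125)&(P[...,2]<.152); q=P[k]; print('spout',len(q),q.min(0),q.max(0),q.mean(0))
w,V=np.linalg.eigh(np.cov(q[:,:2].T)); print(np.degrees(np.arctan2(V[1,1],V[0,1])))
for t,b in(('top',(165,265,190,300)),):
    cv2.imwrite('pics/crop.png',cv2.resize(f[b[0]:b[1],b[2]:b[3]],None,fx=6,fy=6,interpolation=2))
s=load('side');P2=pts(s);f=s['frame']
m=np.zeros(f.shape[:2],bool); m[165:205,285:318]=1
k=m&(P2[...,2]>.17)&(P2[...,2]<.225)&(f.max(2)<120)
print('side',k.sum(),P2[k].mean(0),P2[k].min(0),P2[k].max(0))
```

```text
[[     0      0    640    480 306938]
 [   220    222     37     12    262]] [[319.56946028 239.50991405]
 [238.1259542  227.88549618]]
z [0.18807913 0.20315254 0.20619674]
((237.96922302246094, 227.44615173339844), (9.762723922729492, 36.16645431518555), 86.8201675415039)
corners@.206 [[0.466  0.2623 0.206 ]
 [0.477  0.1977 0.206 ]
 [0.4591 0.1942 0.206 ]
 [0.4482 0.2584 0.206 ]]
mean [0.4630038  0.2287342  0.20084731]
99.51752560712538
spout 296 [0.48856881 0.22466704 0.12547457] [0.57112106 0.24914206 0.1508969 ] [0.52543133 0.23675937 0.14346585]
-173.0055027584005
side 173 [0.4644568  0.2235377  0.19810217] [0.45594537 0.19664789 0.17926956] [0.47729426 0.26417674 0.2120875 ]
```

View pics/crop.png

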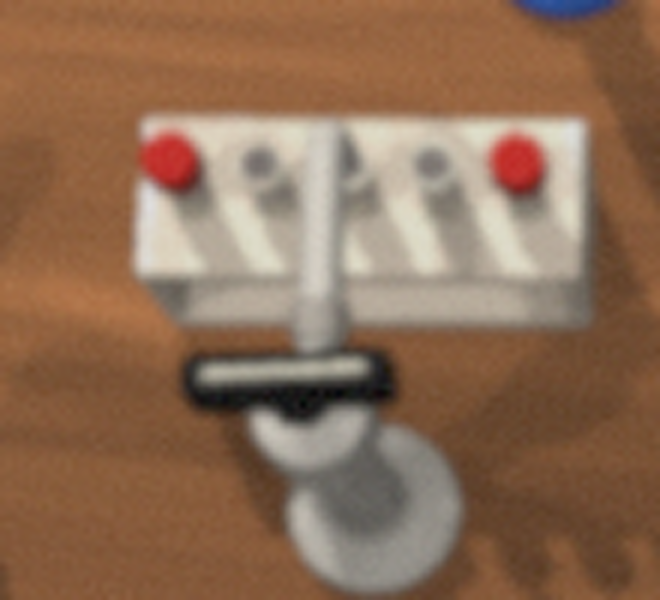

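The crop confirms the silver tap over the white rack, with its bar at crop (290,378). Its height is 0.206 m and its length about 65 mm, as given. The axis is at about (0.465, 0.229), the bar points at 99.6° and the spout at about 7°, so the joint is near 0.05. I'll rise, then travel.

Request:
drive_tool:
  plan:
    - {"linear":[0,0,-0.05],"roll":0}
    - {"linear":[-0.0402,-0.031,0],"roll":0}
    - {"linear":[-0.0402,-0.031,0],"roll":0}
    - {"linear":[-0.0402,-0.031,0],"roll":0}
    - {"linear":[-0.0402,-0.031,0],"roll":0}
    - {"linear":[-0.0402,-0.031,0],"roll":0}
    - {"linear":[-0.0402,-0.031,0],"roll":0}
    - {"linear":[-0.0402,-0.031,0],"roll":0}
    - {"linear":[-0.0402,-0.031,0],"roll":0}
    - {"linear":[-0.0402,-0.031,0],"roll":0}
  gripper: 0

```text
time_s: 1.35
position: [0.4653, 0.2276, 0.3421]
eef_rot: [-0.531, -3.096, 0.0]
wrist_force: [0.9, 0.5, 0.1]
width: 0.0868
grasp_force: 0.0
```

Request:
drive_tool:
  plan:
    - {"linear":[0,0,0],"roll":0.178}
    - {"linear":[0,0,0],"roll":0.178}
    - {"linear":[0,0,0],"roll":0.178}
    - {"linear":[0,0,0],"roll":0.178}
    - {"linear":[0,0,0],"roll":0.178}
    - {"linear":[0,0,0],"roll":0.178}
    - {"linear":[0,0,0],"roll":0}
    - {"linear":[0,0,0],"roll":0}

```text
time_s: 2.35
position: [0.4647, 0.2291, 0.3421]
eef_rot: [-2.028, -2.399, 0.001]
wrist_force: [0.8, 0.1, -1.0]
width: 0.0869
grasp_force: 0.0
```

Run:
```python
from h import *
s=load('top'); t=ray(s,[(243.8,185.8)],.147)[0]; print('tip',t,np.degrees(np.arctan2(t[1]-.229,t[0]-.465)))
# rack top edge caps direction
c=ray(s,[(190+172/6,165+160/6),(190+517/6,165+163/6)],.112);print('caps',c)
S=sense(); R=cv2.Rodrigues(S['eef_rot'])[0]; print(S['time_s'],S['position'],S['q'],'yang',np.degrees(np.arctan2(R[1,1],R[0,1])),R[:,2])
d=R.T@(np.array([.465,.229,.245])-S['position']); print('to go',d)
```

```text
tip [0.56236181 0.24166943 0.147     ] 7.414085516423929
caps [[0.55602876 0.29866688 0.112     ]
 [0.5679091  0.18066744 0.112     ]]
2.35 [0.46468336 0.22912737 0.34209022] [-0.90165848  0.03083581  0.36909199  1.72176988 -0.01120381  1.39143723
 -0.36364138] yang 9.57310337982014 [-2.63098425e-04 -2.70025298e-04 -9.99999929e-01]
to go [-0.00015665  0.00032059  0.09709017]
```

Request:
drive_tool:
  plan:
    - {"linear":[0,0,0.03],"roll":0}
    - {"linear":[0,0,0.03],"roll":0}
    - {"linear":[0,0,0.022],"roll":0}
    - {"linear":[0,0,0.015],"roll":0}
    - {"linear":[0,0,0],"roll":0}
    - {"linear":[0,0,0],"roll":0}

```text
time_s: 3.1
position: [0.4652, 0.2294, 0.2461]
eef_rot: [2.032, 2.395, 0.002]
wrist_force: [0.4, 0.4, 1.2]
width: 0.0872
grasp_force: 0.0
```

Request:
drive_tool:
  plan:
    - {"linear":[0,0,0],"roll":0}
    - {"linear":[0,0,0],"roll":0}
    - {"linear":[0,0,0],"roll":0}
    - {"linear":[0,0,0],"roll":0}
    - {"linear":[0,0,0],"roll":0}
    - {"linear":[0,0,0],"roll":0}
    - {"linear":[0,0,0],"roll":0}
    - {"linear":[0,0,0],"roll":0}
  gripper: 255
  force: 20

```text
time_s: 4.1
position: [0.4654, 0.2293, 0.2453]
eef_rot: [2.033, 2.394, 0.002]
wrist_force: [4.9, 0.8, -2.8]
width: 0.0206
grasp_force: 20.0
```

Width is 20.6 mm where 14 was expected, so I'll look.

Run:
```python
from h import *
s=get('side'); f=s['frame']
cv2.imwrite('pics/c2.png',cv2.resize(f[110:260,240:400],None,fx=4.5,fy=4,interpolation=2))
S=sense(); print(S['width'],S['grasp_force'],S['moment'],S['wrist_force'])
```

```text
0.020943250795260694 19.999564290046692 [ 0.25281729 -1.03165622  0.00431095] [ 4.26272419  0.96740333 -3.34740575]
```

View pics/c2.png

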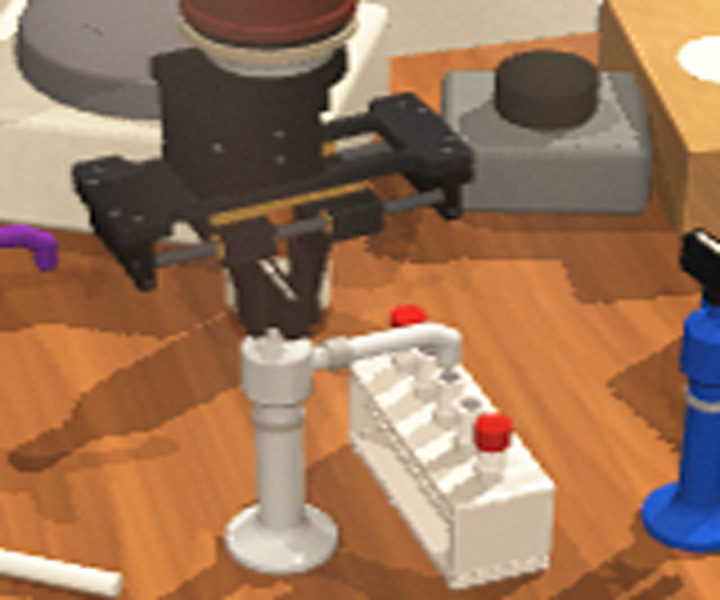

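The fingers straddle the bar at about (275,280) in the crop. Their tips may be closing on the stem below the bar. I'll open, rise 9 mm and close again.

Request:
drive_tool:
  plan:
    - {"linear":[0,0,0],"roll":0}
    - {"linear":[0,0,0],"roll":0}
    - {"linear":[0,0,0],"roll":0}
    - {"linear":[0,0,-0.005],"roll":0}
    - {"linear":[0,0,-0.004],"roll":0}
    - {"linear":[0,0,0],"roll":0}
    - {"linear":[0,0,0],"roll":0}
  gripper: 120

```text
time_s: 5.03
position: [0.4647, 0.2292, 0.2543]
eef_rot: [-2.033, -2.395, 0.0]
wrist_force: [0.6, -0.2, 0.6]
width: 0.0458
grasp_force: 0.0
```

Request:
drive_tool:
  plan:
    - {"linear":[0,0,0],"roll":0}
    - {"linear":[0,0,0],"roll":0}
    - {"linear":[0,0,0],"roll":0}
    - {"linear":[0,0,0],"roll":0}
    - {"linear":[0,0,0],"roll":0}
    - {"linear":[0,0,0],"roll":0}
  gripper: 255
  force: 20

```text
time_s: 5.78
position: [0.4654, 0.2292, 0.2543]
eef_rot: [2.033, 2.394, 0.002]
wrist_force: [6.5, 2.0, -3.9]
width: 0.0142
grasp_force: 20.0
```

The width is now 14.2 mm, so the bar is held flat. I'll turn it 42.5° anticlockwise (negative roll, as the tool points down).

Request:
drive_tool:
  plan:
    - {"linear":[0,0,0],"roll":-0.0925}
    - {"linear":[0,0,0],"roll":-0.0925}
    - {"linear":[0,0,0],"roll":-0.0925}
    - {"linear":[0,0,0],"roll":-0.0925}
    - {"linear":[0,0,0],"roll":-0.0925}
    - {"linear":[0,0,0],"roll":-0.0925}
    - {"linear":[0,0,0],"roll":-0.0925}
    - {"linear":[0,0,0],"roll":-0.0925}
    - {"linear":[0,0,0],"roll":0}
    - {"linear":[0,0,0],"roll":0}

```text
time_s: 7.02
position: [0.4669, 0.2302, 0.2544]
eef_rot: [1.028, 2.964, 0.006]
wrist_force: [15.7, 7.0, -11.7]
width: 0.0142
grasp_force: 20.0
```

Request:
drive_tool:
  plan:
    - {"linear":[0,0,0],"roll":0}
    - {"linear":[0,0,0],"roll":0}
    - {"linear":[0,0,0],"roll":0}
    - {"linear":[0,0,0],"roll":0}
    - {"linear":[0,0,-0.03],"roll":0}
    - {"linear":[0,0,-0.04],"roll":0}
    - {"linear":[0,0,-0.05],"roll":0}
    - {"linear":[0,0,-0.03],"roll":0}
    - {"linear":[0,0,0],"roll":0}
    - {"linear":[0,0,0],"roll":0}
  gripper: 120

```text
time_s: 8.28
position: [0.4645, 0.2291, 0.4034]
eef_rot: [-1.029, -2.967, 0.001]
wrist_force: [0.9, -0.6, -0.2]
width: 0.0462
grasp_force: 0.0
```

Run:
```python
from h import *
for n,b in(('side',(165,205,280,325)),('top',(195,260,205,275))):
    s=get(n);P=pts(s);f=s['frame']
    m=np.zeros(f.shape[:2],bool); m[b[0]:b[1],b[2]:b[3]]=1
    k=m&(P[...,2]>.19)&(P[...,2]<.215)&(abs(P[...,0]-.465)<.045)&(abs(P[...,1]-.229)<.045)
    q=P[k]; w,V=np.linalg.eigh(np.cov(q[:,:2].T)) if len(q)>10 else (0,np.eye(2))
    print(n,len(q),q.mean(0),np.degrees(np.arctan2(V[1,1],V[0,1])))
    if n=='side': cv2.imwrite('pics/side3.png',cv2.resize(f[110:260,240:400],None,fx=4,fy=4))
```

```text
side 252 [0.46653857 0.22815168 0.20174173] 142.41513407499482
top 0 [nan nan nan] 90.0<stdin>:7: RuntimeWarning: Mean of empty slice.
  ret = um.true_divide(
```

View pics/side3.png

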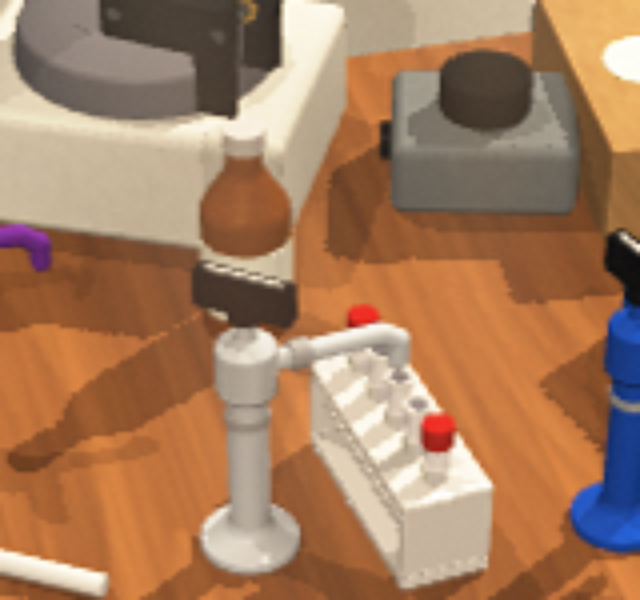

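The bar, at crop (245,290), now measures 142.4°. The spout is at about 7°, so the joint is about 45°. The rack is unmoved and the gripper is clear, so I'm handing in.

```bash
python3 -c "
from h import *
print(close_job())"
```

```text
the job is handed in; nothing more can be done
None
```

I turned the handle of the tap over the rack to about 45° by my last camera measurement and let go. The job was handed in at about 8 s with the gripper clear, the rack not visibly moved and the other tap never approached; no verdict came back.

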